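# Flip the stone coasters for labelling

### The job

Use the spatula to flip the two stone coasters that still stand on their cork bases, one after the other, so that each lies flat on the table cork side up, close to where it was, like the third coaster, ready for its price label. Do not touch those two with the gripper, leave the coaster that is already cork up and everything else undisturbed, and finally lay the spatula back flat where you found it and let go.

Things in the scene. Friction and masses are not known exactly. Their poses are not given: they have to be found in the camera images.
- coaster_a: a coaster to flip: a round white marble disc, 90 mm across, 10 mm thick, on a round cork base 52 mm across, 8 mm thick; 18 mm tall, about 160 g. At the start it stands on the cork, the stone rim overhanging by 19 mm all round with a gap 8 mm high under it. Origin: centre of the cork's free face; z axis from cork to stone (up at the start, down at the end)
- coaster_a_center (a point): centre of coaster_a's stone disc, 13 mm from the free face of the cork, 5 mm from the face of the stone. Pried up at one side, the coaster tips over its far rim, which hardly slips on the table; past upright it falls by itself and then lies about 90 mm from where it was
- coaster_b: the other coaster to flip, just like coaster_a, with the same sizes, frame and start on its cork
- coaster_b_center (a point): centre of coaster_b's stone disc
- done_coaster: a coaster of the same sizes that already lies stone down, cork up; leave it alone. Origin: centre of its stone underside, z up
- spatula: spatula: flat steel blade 75 x 46 mm, 2.5 mm thick, dark wooden handle cranked up above its rear; 140 g. It stands by itself, blade flat on the table, handle in the air. Origin: centre of the blade's underside, x forward to the tip edge (at +37.5 mm), z up. A thin neck rises at x -20 to -30 mm to the level handle: 18 mm wide, 16 mm high, x -25 to -105 mm, its middle 45 mm up
- spatula_grip (a point): where to grip the handle, from above, fingers closing across it: 47.5 mm behind the blade's centre, 85 mm behind the tip edge, 45 mm above the blade's underside
- bench_vice: blue vice, fixed: takes up x 0.53 to 0.72, y -0.21 to -0.10, up to 95 mm high
- counting_scale: flat counting scale, fixed: takes up x 0.53 to 0.74, y 0.21 to 0.41, up to 70 mm high. Behind it and to its right a big stone tray, a black case and a tape dispenser, fixed, close off the back of the table beyond x = 0.77 (y -0.16 to 0.43), about 80 mm high or more; a card box stands left of it at the table's left edge
- tower_clear: bystander, not to be disturbed: standing clear crystal point, 25 x 24 mm, 104 mm tall, easily knocked over; origin under its foot
- tower_grey: bystander, not to be disturbed: standing grey stone point, 20 x 24 mm, 82 mm tall, easily knocked over; origin under its foot
- chip_jar: bystander, not to be disturbed: small glass jar with black lid, 46 mm across, 74 mm tall; origin under its foot
- candle: bystander, not to be disturbed: tea light in a low round metal cup, 38 mm across, 15 mm tall; origin under its foot
- palm_stone: bystander, not to be disturbed: rounded brown mottled stone lying flat, 50 x 56 mm, 28 mm tall; origin under its middle
- parts_tub: bystander, not to be disturbed: round clear tub of stone chips, 65 mm across, 45 mm tall; origin under its foot
- loupe: bystander, not to be disturbed: small folding pocket magnifier lying flat, 24 x 44 mm, 16 mm tall; origin under its middle
- gift_box: bystander, not to be disturbed: small lidded card box, 45 x 45 mm, 30 mm tall; origin under its middle
Things that resemble listed ones, but are neither listed nor needed, are in the scene too. Leave any blue look-alike of the coaster_a alone.

How it is judged:
By the outcome, as a careful person would: the job done as asked, in the order asked, and still so for the second after the job is handed in, with the robot touching nothing.
It also fails if it takes over 67 s, if anything falls off the work surface, if the arm or the gripper's body presses on something with over 40 N, if the wrist force passes 120 N, or if a joint passes its speed limit or range.

### The arm

A 6-joint arm with a two-finger parallel gripper is mounted at the origin on a cart in front of the work surface, level with it; the furniture and walls round the work are solid. World frame = base frame: x ahead of the robot, y to its left, z up, the work surface at z = 0. Lengths are in m, angles in rad, forces in N, time in s.
With the tool pointing down it reaches from about 0.275 to 0.825 m from the base axis. Payload 5.2 kg.
Tool frame: the origin (TCP) lies midway between the tips of the shut fingers; the grasp point (between the pads) lies 19 mm behind it; z points along the fingers, y is the line along which they close (so a half turn about z gives the same grasp; the last joint's range is limited). The gripper opens to 93 mm and grips with 3 to 60 N. Pads are 15 mm wide; open, the fingers measure 128 mm over their backs; the gripper's body (75 mm by 188 mm) begins 65 mm behind the grasp point.
Start: joints at [1.024, 0.259, 1.535, -0, 1.348, -0.203], TCP at [0.185, 0.518, 0.219] pointing down, gripper open.
Joint ranges: [-3.14, 3.14], [-0.91, 2.08], [0.19, 2.58], [-1.22, 4.36], [0.22, 2.71], [-3.12, 3.12]. Speed limits (rad/s): [2.57, 2.57, 3.14, 3.14, 3.14, 3.14].

### API

Orientations are given as a unit quaternion [w, x, y, z].
In Python, from station import env, cams, job, nets gives the robot as it stands.
- The arm moves only by the tool drive_tool, never from a script. Its argument "moves" is a list of rows, each a list of 4 numbers: the shift along the tool's x, y, z normalised to -1 to 1, where 1 is 0.05 m, then the turn about the tool's z normalised to -1 to 1, where 1 is 360 degrees. In form: [[dx, dy, dz, spin], ...]. A call has 1 to 20 rows; each row shifts and turns the commanded pose from where the row before left it, along the tool's axes as they then stand; what a row does not reach is not made up. A row lasts 1/8 s, in which the tool goes at most 62.5 mm and 10.7 degrees, less where a joint would pass 70% of its speed; a pose out of reach is approached as far as the arm can. A call with a number of a shift or a turn outside -1 to 1 is refused whole. A call with a gripper value outside its range is refused whole. "fingers" is the finger opening in mm, from 0 to 93, set as the call begins (left out, the last holds). The fingers move at their own pace and stop on an object; "force" is the grip in N (left out, the last holds). Time passes only in rows, so rows that do not move let the fingers close. It gives the time, the measured TCP pose, the force, the opening and the grip force at its end, in the units of the state.
- env.get_obs(): the state, without advancing time (a new reading comes with each control period).
- cams.read_camera(name): name is "side" or "top"; returns a dict with "color" (480x640x3 uint8, blue, green, red), "range_z" (480x640 float32, m along the optical axis (not along the pixel's ray), 0 where there is no reading), "mtx" (3x3 intrinsics, pixels), "distortion" ([k1, k2, p1, p2, k3] as OpenCV has them; the pictures are not rectified), "R" (3x3) and "t" (3): a world point X has camera coordinates R X + t. Camera axes: x right, y down, z forward; pixel columns grow to the right and rows downward; lengths in m; the calibration is good to about 2 mm. A picture is of the moment at which its call begins.
- job.hand_in(): hands the job in; it is judged then, once.
Trained networks look in a picture, given as the dict that the camera call returned (one of the last four; its "shot" number tells which), for a name from the list of things; names that differ only in an ending like _2 or _b are one class to them, and where a whole thing is asked for, a point or a joint stands for the part that bears it (a point fixed in the world has none). Each returns a list of dicts, best first, with "conf" (0 to 1); they miss things now and then, are a little off and sometimes report something else, mostly with a low value. They report only what shows in the picture. A call takes as long as a camera call. They do not tell look-alikes from the thing itself.
- nets.recognise(picture, target): "extent" ([left, top, width, height] in pixels, round what is visible of it).
- nets.masks_of(picture, target): "pixels" (480x640 bool, what is visible of it) and "extent" ([left, top, width, height] in pixels, round what is visible of it).
The state is a dict: "time": time; "joints": joint angles; "joint_vel": joint speeds; "joint_torque": joint torques, N m; "tool_pos": TCP position; "tool_rot": TCP orientation; "contact_force": force on the tool from outside, world axes, zero at the start; "moment": the same for the moment, N m; "gripper_width": opening from 0.0 (shut) to 1.0 (fully open); "grasp_force": force on a finger pad.
Only numpy, scipy, OpenCV 4.12 (cv2) and the standard library are available. Lean on these libraries where they do the work, as an engineer would, in place of code of your own. Each camera call takes 0.05 s, during which the arm holds its last target. There are 200 camera calls.

## Working session

There is one attempt and no reset: what is moved stays moved. The work goes in short steps, Python scripts to look and compute and a tool call to move; the robot and the scene stay as the last step left them, time stands still between calls to the robot, and variables do not carry over. Pictures are saved under pics/ and viewed, at most 10 in all, crops included, and the job is handed in when it is done.

Besides the shell and the picture viewer there is one more tool, called after ">>>" as name([rows], argument=value, ...), one row to a line, values as JSON. drive_tool: Moves the arm, as the interface text tells. Its arguments: {"type":"object","properties":{"moves":{"type":"array"},"fingers":{"type":"number"},"force":{"type":"number"}},"required":["moves"]}

```bash
mkdir -p pics; ls; cat > h.py <<'E'
import numpy as np, cv2
from station import env,cams,job,nets
def world(p,mask=None):
    z=p["range_z"]; h,w=z.shape
    u,v=np.meshgrid(np.arange(w),np.arange(h))
    uv=cv2.undistortPoints(np.stack([u,v],-1).reshape(-1,1,2).astype(float),np.array(p["mtx"]),np.array(p["distortion"])).reshape(h,w,2)
    X=np.dstack([uv[...,0]*z,uv[...,1]*z,z])
    R=np.array(p["R"]);t=np.array(p["t"])
    W=(X-t)@R
    W[z<=0]=np.nan
    return W
E
python3 - <<'E'
from h import *
for n in("top","side"):
    p=cams.read_camera(n); cv2.imwrite(f"pics/{n}0.png",p["color"])
    W=world(p)
    R=np.array(p["R"]);print(n,"cam",-R.T@np.array(p["t"]))
    for t in["coaster_a","done_coaster","spatula","tower_clear","tower_grey","chip_jar","candle","palm_stone","parts_tub","loupe","gift_box"]:
        for d in nets.masks_of(p,t)[:5]:
            w=W[d["pixels"]];w=w[~np.isnan(w[:,0])]
            if len(w)==0: continue
            print(t,round(d["conf"],2),d["extent"],np.round(np.median(w,0),3),"min",np.round(np.percentile(w,2,0),3),"max",np.round(np.percentile(w,98,0),3))
print(env.get_obs())
E
```

```text
pics
top cam [3.88367926e-01 4.40796457e-04 1.24638722e+00]
coaster_a 0.94 [243.2, 280.3, 34.3, 41.1] [0.433 0.148 0.017] min [ 0.392  0.107 -0.002] max [0.476 0.191 0.023]
coaster_a 0.68 [477.0, 286.6, 39.8, 34.2] [ 0.43  -0.418  0.016] min [ 0.389 -0.459  0.007] max [ 0.47  -0.377  0.021]
coaster_a 0.67 [341.6, 283.9, 36.2, 34.1] [ 0.434 -0.09   0.017] min [ 0.393 -0.131  0.   ] max [ 0.474 -0.048  0.022]
done_coaster 0.91 [285.1, 215.5, 35.4, 39.7] [0.595 0.048 0.011] min [0.556 0.009 0.005] max [0.635 0.088 0.021]
spatula 0.95 [447.3, 243.1, 18.8, 56.7] [ 0.53  -0.328  0.003] min [ 0.447 -0.352 -0.003] max [ 0.579 -0.309  0.055]
spatula 0.68 [238.7, 219.8, 16.3, 14.6] [0.604 0.175 0.075] min [0.598 0.166 0.011] max [0.62  0.188 0.1  ]
tower_clear 0.7 [339.8, 280.5, 37.5, 37.2] [ 0.434 -0.088  0.017] min [ 0.395 -0.128  0.012] max [ 0.474 -0.049  0.022]
tower_clear 0.66 [240.3, 220.2, 13.7, 15.3] [0.604 0.174 0.072] min [0.598 0.166 0.003] max [0.619 0.188 0.099]
chip_jar 0.87 [318.9, 160.7, 21.1, 26.1] [ 0.738 -0.018  0.072] min [ 0.724 -0.039  0.008] max [0.765 0.002 0.078]
cand
[... 2326 characters left out ...]
': 1.2, 'joints': array([ 1.02419540e+00,  2.58641425e-01,  1.53502223e+00, -6.60651019e-06,
        1.34799091e+00, -2.02807747e-01]), 'joint_vel': array([-0.00031977,  0.00048279,  0.00087887, -0.00059666, -0.00131017,
        0.00138162]), 'joint_torque': array([ 1.20791105e-03, -4.37213838e+01, -2.84301227e+01,  7.21200532e-02,
        3.12083471e-02, -6.36878735e-05]), 'tool_pos': array([0.18536538, 0.51781765, 0.21862149]), 'tool_rot': array([-8.33080757e-06,  1.71050574e-01,  9.85262250e-01, -2.99848101e-05]), 'contact_force': array([-0.23413939, -0.11146177,  0.34438671]), 'moment': array([ 0.00503402,  0.03079663, -0.02738488]), 'grasp_force': 0.0, 'gripper_width': 1.00441484951133}
```

```bash
python3 - <<'E'
import cv2,numpy as np
a=cv2.imread("pics/top0.png")[150:370,110:530]; b=cv2.imread("pics/side0.png")[150:410,200:460]
cv2.imwrite("pics/t0.png",cv2.resize(a,(800,419),interpolation=cv2.INTER_CUBIC))
cv2.imwrite("pics/s0.png",cv2.resize(b,(600,600),interpolation=cv2.INTER_CUBIC))
E
```

```text
(no output)
```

View pics/t0.png

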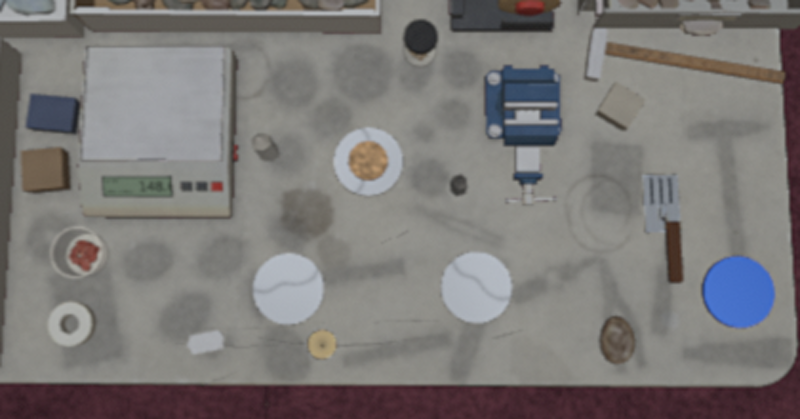

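View pics/s0.png

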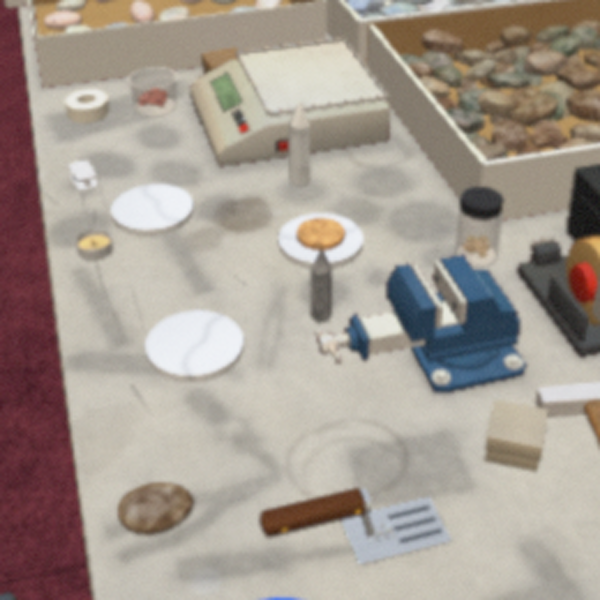

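The crops show two white coasters on cork, in the top crop at (288,288) and (477,288). The done coaster, cork up, is at (368,160), the spatula at (665,228) and the blue look-alike at (738,292), which I leave alone. The two white discs with no cork visible, at about (0.43,0.146) and (0.43,-0.09), are the ones to flip. Next I refine their poses.

```bash
python3 - <<'E'
from h import *
def circ(P):
    c=P.mean(0)
    h=cv2.convexHull(P.astype(np.float32)).reshape(-1,2)
    (x,y),r=cv2.minEnclosingCircle(h*1000); bb=(P.max(0)+P.min(0))/2
    return np.round([x/1000,y/1000,r/1000],4),np.round(c,4),np.round(bb,4)
for n in("top","side"):
    p=cams.read_camera(n);W=world(p)
    flat=W.reshape(-1,3)
    for c in[(.43,.146),(.43,-.09),(.593,.045)]:
        m=(np.hypot(flat[:,0]-c[0],flat[:,1]-c[1])<.06)&(flat[:,2]>(.005 if c[0]>.5 else .013))&(flat[:,2]<.03)
        print(n,c,m.sum(),np.median(flat[m,2]),circ(flat[m][:,:2]))
    q=flat[(flat[:,0]>.42)&(flat[:,0]<.6)&(flat[:,1]>-.37)&(flat[:,1]<-.29)]
    hd=q[(q[:,2]>.03)&(q[:,2]<.07)]
    d=nets.masks_of(p,"spatula")[0];w=W[d["pixels"]];w=w[~np.isnan(w[:,0])];bl=w[w[:,2]<.012]
    for nm,s in(("handle",hd),("blade",bl)):
        r=cv2.minAreaRect((s[:,:2]*1000).astype(np.float32))
        v=cv2.fitLine((s[:,:2]*1000).astype(np.float32),cv2.DIST_HUBER,0,.01,.01).ravel()
        print(n,nm,len(s),r,"line",v,np.degrees(np.arctan2(v[1],v[0])),"z",np.percentile(s[:,2],[10,50,90]),"c",s[:,:2].mean(0))
E
```

```text
top (0.43, 0.146) 1064 0.0173519080458603 (array([0.4322, 0.1484, 0.0449]), array([0.4322, 0.1482]), array([0.4317, 0.1478]))
top (0.43, -0.09) 1053 0.0171359287821848 (array([ 0.4347, -0.089 ,  0.0449]), array([ 0.4346, -0.0882]), array([ 0.4349, -0.0892]))
top (0.593, 0.045) 1010 0.011311102792231496 (array([0.5928, 0.0453, 0.0587]), array([0.5956, 0.0493]), array([0.5936, 0.0497]))
top handle 288 ((479.62664794921875, -331.5384826660156), (80.00914001464844, 19.14763069152832), 2.447268486022949) line [ 9.9985653e-01  1.6937444e-02  4.7940302e+02 -3.2987363e+02] 0.97049046 z [0.04642259 0.05077444 0.05400705] c [ 0.47910918 -0.33025806]
top blade 468 ((542.9181518554688, -329.8916015625), (74.79907989501953, 45.831504821777344), 2.370501756668091) line [ 9.9417317e-01 -1.0779461e-01  5.4388483e+02 -3.2638794e+02] -6.1882 z [-0.00194248  0.00141538  0.00495199] c [ 0.54567613 -0.32727976]
side (0.43, 0.146) 589 0.018125846401357056 (array([0.4289, 0.1461, 0.0485]), array([0.4272, 0.1412]), array([0.4271, 0.1462]))
side (0.43, -0.09) 985 0.017784970028460904 (array([ 0.4306, -0.0922,  0.0469]), array([ 0.43  , -0.0954]), array([ 0.4304, -0.0923]))
side (0.593, 0.045) 618 0.0110280387125881 (array([0.5925, 0.0466, 0.0473]), array([0.5907, 0.0406]), array([0.5925, 0.0466]))
side handle 597 ((476.0380859375, -335.0246276855469), (81.49624633789062, 19.666091918945312), 0.09075818955898285) line [ 9.9996686e-01  8.1404941e-03  4.7591534e+02 -3.3925287e+02] 0.4664211 z [0.04298066 0.05157146 0.05372789] c [ 0.47581727 -0.33764302]
side blade 880 ((509.8793640136719, -319.28485107421875), (136.68324279785156, 74.80372619628906), 0.704448401927948) line [ 9.9999821e-01 -1.8967314e-03  5.3913965e+02 -3.3442014e+02] -0.108674765 z [0.00081446 0.00247802 0.00433657] c [ 0.53819486 -0.33311341]
```

>>> drive_tool([
  [0,0,0,-0.029],
  [0,0,0,-0.029],
  [-0.32,-0.95,0.1,0],
  [-0.32,-0.95,0.1,0],
  [-0.32,-0.95,0.1,0],
  [-0.32,-0.95,0.1,0],
  [-0.32,-0.95,0.1,0],
  [-0.32,-0.95,0.1,0],
  [-0.32,-0.95,0.1,0],
  [-0.32,-0.95,0.1,0],
  [-0.32,-0.95,0.1,0],
  [-0.32,-0.95,0.1,0],
  [-0.32,-0.95,0.1,0],
  [-0.32,-0.95,0.1,0],
  [-0.32,-0.95,0.1,0],
  [-0.32,-0.95,0.1,0],
  [-0.32,-0.95,0.1,0],
  [-0.32,-0.95,0.1,0],
  [-0.32,-0.95,0.1,0],
  [-0.32,-0.95,0.1,0],
], fingers=60, force=50)

```text
time: 3.9
tool_pos: [0.4914, -0.3328, 0.1285]
tool_rot: [0.0, -0.01, 1.0, -0.0]
contact_force: [-0.2, -0.1, 0.0]
gripper_width: 0.646
grasp_force: 0.0
```

>>> drive_tool([
  [-0.04,0,0.6,0],
  [0,0,0.6,0],
  [0,0,0.4,0],
  [0,0,0.3,0],
  [0,0,0.13,0],
  [0,0,0,0],
])

```text
time: 4.65
tool_pos: [0.493, -0.331, 0.0272]
tool_rot: [-0.0, -0.01, 1.0, 0.0]
contact_force: [0.3, -0.6, -0.3]
gripper_width: 0.645
grasp_force: 0.0
```

>>> drive_tool([
  [0,0,0,0],
  [0,0,0,0],
  [0,0,0,0],
  [0,0,0,0],
  [0,0,0,0],
  [0,0,0,0],
], fingers=5, force=55)

```text
time: 5.4
tool_pos: [0.493, -0.3312, 0.0273]
tool_rot: [0.0, -0.01, 1.0, -0.0]
contact_force: [-0.0, 0.1, 1.1]
gripper_width: 0.188
grasp_force: 54.7
```

>>> drive_tool([
  [0,0,-0.4,0],
  [0,0,-0.6,0],
  [0,0,-0.5,0.0281],
  [0,0,0,0.0281],
  [0,0,0,0.0281],
  [0,0,0,0.0281],
  [0,0,0,0.0281],
  [0,0,0,0.0281],
  [0,0,0,0.0281],
  [0,0,0,0.0281],
  [0,0,0,0.0281],
  [0,0,0,0],
])

```text
time: 6.9
tool_pos: [0.4927, -0.3307, 0.1017]
tool_rot: [-0.001, 0.706, 0.709, 0.0]
contact_force: [-0.2, 0.0, -1.5]
gripper_width: 0.186
grasp_force: 54.7
```

>>> drive_tool([
  [0.5,-0.1,0,0],
  [0.8,-0.12,0,0],
  [0.8,-0.12,0,0],
  [0.8,-0.12,0,0],
  [0.8,-0.12,0,0],
  [0.8,-0.12,0,0],
  [0.8,-0.12,0,0],
  [0.8,-0.12,0,0],
  [0.8,-0.12,0,0],
  [0.7,-0.12,0,0],
  [0.3,-0.03,0,0],
  [0,0,0,0],
])

```text
time: 8.4
tool_pos: [0.4316, 0.0642, 0.1022]
tool_rot: [0.0, 0.705, 0.709, -0.0]
contact_force: [0.7, -0.8, -0.8]
gripper_width: 0.192
grasp_force: 54.7
```

```bash
cat > look.py <<'E'
from h import *
import sys
k=sys.argv[1]; o=env.get_obs(); print(np.round(o["tool_pos"],4),np.round(o["tool_rot"],4),np.round(o["contact_force"],1),o["time"])
for n in("top","side"):
    p=cams.read_camera(n);W=world(p);cv2.imwrite(f"pics/{n}{k}.png",p["color"])
    for d in nets.masks_of(p,"spatula")[:1]:
        w=W[d["pixels"]];w=w[~np.isnan(w[:,0])]
        # blade: near tool, below handle
        t=o["tool_pos"]; b=w[(w[:,2]<t[2]-.01)&(w[:,2]>t[2]-.045)&(np.hypot(*(w[:,:2]-t[:2]).T)<.11)]
        if len(b)>20:
            print(n,len(b),"blade min",np.round(np.percentile(b,2,0),4),"max",np.round(np.percentile(b,98,0),4),"medz",np.median(b[:,2]))
            A=np.c_[b[:,:2]-b[:,:2].mean(0),np.ones(len(b))]
            print("plane slope dz/dx,dz/dy,z",np.round(np.linalg.lstsq(A,b[:,2],rcond=None)[0],4))
            print("rect",cv2.minAreaRect((b[:,:2]*1000).astype(np.float32)))
E
python3 look.py 1
```

```text
[0.4316 0.0642 0.1022] [ 2.000e-04  7.049e-01  7.093e-01 -0.000e+00] [ 0.7 -0.8 -0.8] 8.4
top 231 blade min [ 0.4105 -0.0197  0.0722] max [0.4537 0.0055 0.0809] medz 0.07678559472103692
plane slope dz/dx,dz/dy,z [-0.0074  0.0022  0.0767]
rect ((432.158203125, -5.999869346618652), (27.422374725341797, 43.39290237426758), 89.94461059570312)
side 406 blade min [ 0.407  -0.0241  0.075 ] max [0.451  0.0492 0.0824] medz 0.07747766677512852
plane slope dz/dx,dz/dy,z [-0.0005  0.0213  0.0778]
rect ((429.17022705078125, 12.94677734375), (76.85114288330078, 45.99928665161133), 88.81683349609375)
```

>>> drive_tool([
  [0,0.04,0.5,0],
  [0,0,0.5,0],
  [0,0,0.3,0],
  [0,0,0.14,0],
  [0,0,0,0],
  [-0.2,0,0,0],
  [-0.2,0,0,0],
  [-0.15,0,0,0],
  [-0.1,0,0,0],
  [-0.07,0,0,0],
  [0,0,0,0],
])

```text
time: 9.98
tool_pos: [0.4336, 0.0277, 0.0302]
tool_rot: [-0.0, 0.706, 0.708, 0.0]
contact_force: [0.5, 0.5, -0.9]
gripper_width: 0.19
grasp_force: 54.7
```

```bash
python3 look.py 2; python3 - <<'E'
import cv2
a=cv2.imread("pics/side2.png")[230:350,230:350]
b=cv2.imread("pics/top2.png")[230:350,280:400]
cv2.imwrite("pics/c2.png",cv2.resize(cv2.hconcat([a,b]),(800,400),interpolation=cv2.INTER_CUBIC))
E
```

```text
[0.4336 0.0277 0.0302] [-0.      0.7064  0.7078  0.    ] [ 0.5  0.5 -0.9] 9.975
side 271 blade min [ 0.4094 -0.0316  0.0008] max [0.4527 0.0425 0.0165] medz 0.005335387946331288
plane slope dz/dx,dz/dy,z [-0.001  -0.004   0.0058]
rect ((432.0484924316406, 37.711795806884766), (144.92601013183594, 44.918277740478516), 88.7939224243164)
```

View pics/c2.png

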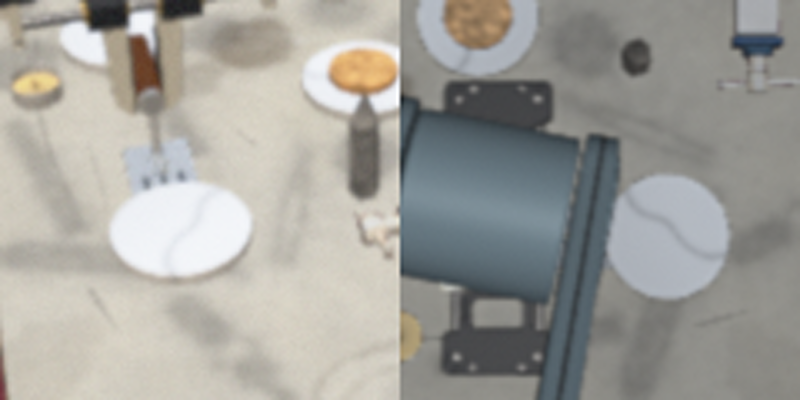

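The side crop shows the blade slid under the near rim of the coaster at about (160,180), with no contact force. Now I lift along an arc.

>>> drive_tool([
  [-0.023,0,-0.128,0],
  [-0.023,0,-0.128,0],
  [-0.052,0,-0.117,0],
  [-0.052,0,-0.117,0],
  [-0.078,0,-0.141,0],
  [-0.078,0,-0.141,0],
  [-0.086,0,-0.101,0],
  [-0.086,0,-0.101,0],
  [-0.101,0,-0.086,0],
  [-0.101,0,-0.086,0],
  [0,0,0,0],
])

```text
time: 11.55
tool_pos: [0.434, -0.0066, 0.0878]
tool_rot: [0.0, 0.706, 0.708, 0.0]
contact_force: [0.1, 0.7, -1.9]
gripper_width: 0.185
grasp_force: 54.7
```

```bash
python3 - <<'E'
from h import *
p=cams.read_camera("side");W=world(p)
cv2.imwrite("pics/c3.png",cv2.resize(p["color"][210:350,210:350],(560,560),interpolation=cv2.INTER_CUBIC))
f=W.reshape(-1,3);m=(abs(f[:,0]-.433)<.05)&(f[:,1]<-.045)&(f[:,1]>-.2)&(f[:,2]>.005)
print(m.sum(),np.percentile(f[m],[2,50,98],0))
E
```

```text
4827 [[ 0.38514136 -0.14003739  0.01408257]
 [ 0.42238934 -0.06931052  0.43444118]
 [ 0.4653246  -0.04559734  0.51947449]]
```

View pics/c3.png

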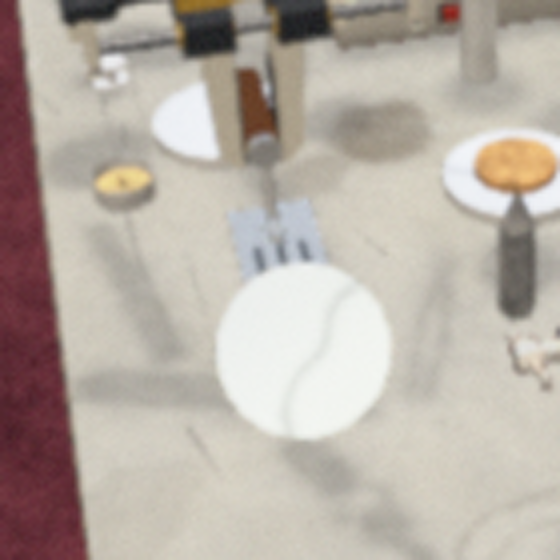

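The coaster is tilted to roughly 55° on the blade, with its lower rim at (300,440). I continue over the top.

>>> drive_tool([
  [-0.115,0,-0.066,0],
  [-0.115,0,-0.066,0],
  [-0.124,0,-0.045,0],
  [-0.124,0,-0.045,0],
  [-0.131,0,-0.023,0],
  [-0.131,0,-0.023,0],
  [-0.09,0,0,0],
  [-0.09,0,0,0],
  [-0.08,0,0,0],
  [-0.08,0,0,0],
  [-0.08,0,0.01,0],
  [-0.08,0,0.01,0],
  [0,0,0,0],
  [0,0,0,0],
])

```text
time: 13.35
tool_pos: [0.4338, -0.0681, 0.0998]
tool_rot: [-0.0, 0.706, 0.708, 0.0]
contact_force: [-1.2, 0.3, -2.0]
gripper_width: 0.189
grasp_force: 54.7
```

```bash
python3 - <<'E'
from h import *
p=cams.read_camera("side");W=world(p)
cv2.imwrite("pics/c4.png",cv2.resize(p["color"][220:380,210:370],(560,560),interpolation=cv2.INTER_CUBIC))
f=W.reshape(-1,3);m=(abs(f[:,0]-.433)<.06)&(f[:,1]<-.12)&(f[:,1]>-.26)&(f[:,2]>.005)&(f[:,2]<.2)
print(m.sum(),np.percentile(f[m],[2,50,98],0))
E
```

```text
1555 [[ 0.39012384 -0.23889039  0.0065115 ]
 [ 0.42965706 -0.19740842  0.01229536]
 [ 0.47061509 -0.12466043  0.07610899]]
```

View pics/c4.png

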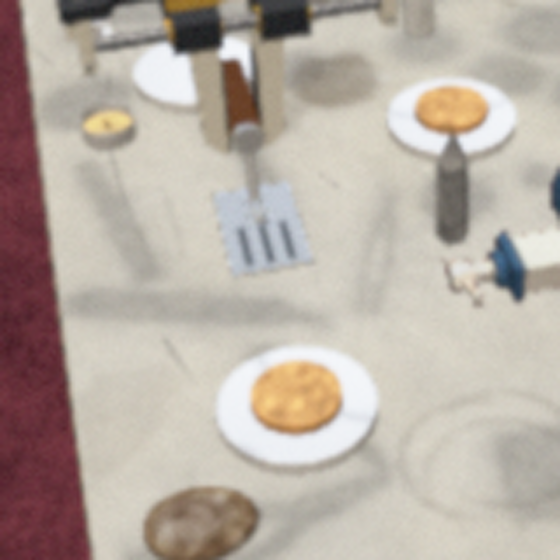

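Coaster B now lies cork up at about (0.43,-0.193), shown at (298,400) in the crop, and nothing else moved. On to the second coaster.

>>> drive_tool([
  [0.5,0,0,0],
  [0.8,0,0,0],
  [0.8,0,0,0],
  [0.8,0,0,0],
  [0.8,0,0,0],
  [0.8,0,0,0],
  [0.8,0,0,0],
  [0.8,0,0,0],
  [0.8,0,0,0],
  [0.4,-0.05,0,0],
  [0.1,0,0,0],
  [0,0,0,0],
])

```text
time: 14.9
tool_pos: [0.4303, 0.3016, 0.0997]
tool_rot: [0.0, 0.706, 0.708, -0.0]
contact_force: [0.0, 0.2, -1.3]
gripper_width: 0.187
grasp_force: 54.7
```

```bash
python3 look.py 5
```

```text
[0.4303 0.3016 0.0997] [ 1.000e-04  7.060e-01  7.082e-01 -2.000e-04] [ 0.   0.2 -1.3] 14.9
top 616 blade min [0.4096 0.2186 0.07  ] max [0.4529 0.2891 0.0805] medz 0.07452423362725691
plane slope dz/dx,dz/dy,z [-0.0076  0.0004  0.0747]
rect ((431.3446044921875, 254.1885986328125), (43.647430419921875, 76.05127716064453), 0.19564500451087952)
side 238 blade min [0.4047 0.2138 0.0733] max [0.4486 0.2857 0.082 ] medz 0.0756404059893302
plane slope dz/dx,dz/dy,z [-0.0053  0.0169  0.076 ]
rect ((426.8167419433594, 249.09036254882812), (78.16969299316406, 45.59865951538086), 89.33846282958984)
```

>>> drive_tool([
  [0,0.02,0.5,0],
  [0,0,0.5,0],
  [0,0,0.27,0],
  [0,0,0.12,0],
  [0,0,0,0],
  [-0.2,0,0,0],
  [-0.2,0,0,0],
  [-0.15,0,0,0],
  [-0.1,0,0,0],
  [-0.07,0,0,0],
  [0,0,0,0],
])

```text
time: 16.48
tool_pos: [0.4316, 0.2657, 0.0304]
tool_rot: [-0.0, 0.706, 0.708, 0.0]
contact_force: [-1.1, 0.2, -1.0]
gripper_width: 0.188
grasp_force: 54.7
```

>>> drive_tool([
  [-0.023,0,-0.128,0],
  [-0.023,0,-0.128,0],
  [-0.052,0,-0.117,0],
  [-0.052,0,-0.117,0],
  [-0.078,0,-0.141,0],
  [-0.078,0,-0.141,0],
  [-0.086,0,-0.101,0],
  [-0.086,0,-0.101,0],
  [-0.101,0,-0.086,0],
  [-0.101,0,-0.086,0],
  [0,0,0,0],
])

```text
time: 17.85
tool_pos: [0.4318, 0.2315, 0.088]
tool_rot: [0.0, 0.706, 0.708, 0.0]
contact_force: [-0.0, 0.2, -1.4]
gripper_width: 0.191
grasp_force: 54.7
```

```bash
python3 - <<'E'
from h import *
p=cams.read_camera("side")
cv2.imwrite("pics/c6.png",cv2.resize(p["color"][170:310,200:340],(560,560),interpolation=cv2.INTER_CUBIC))
E
```

```text
(no output)
```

View pics/c6.png

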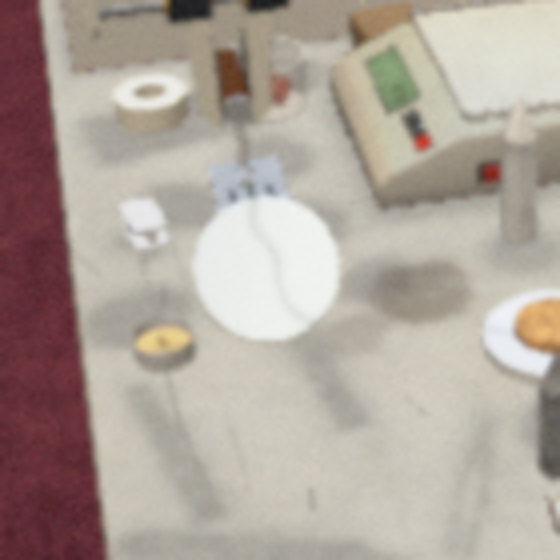

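The second coaster is tilted the same way, at (267,268), clear of the candle. I continue.

>>> drive_tool([
  [-0.115,0,-0.066,0],
  [-0.115,0,-0.066,0],
  [-0.124,0,-0.045,0],
  [-0.124,0,-0.045,0],
  [-0.131,0,-0.023,0],
  [-0.131,0,-0.023,0],
  [-0.09,0,0,0],
  [-0.09,0,0,0],
  [-0.08,0,0,0],
  [-0.08,0,0,0],
  [-0.08,0,0.01,0],
  [-0.08,0,0.01,0],
  [0,0,0,0],
  [0,0,0,0],
])

```text
time: 19.65
tool_pos: [0.4317, 0.1699, 0.1001]
tool_rot: [-0.0, 0.706, 0.708, 0.0]
contact_force: [0.2, 0.5, -1.6]
gripper_width: 0.189
grasp_force: 54.7
```

```bash
python3 - <<'E'
from h import *
p=cams.read_camera("side");W=world(p)
cv2.imwrite("pics/c7.png",cv2.resize(p["color"][190:390,200:400],(600,600),interpolation=cv2.INTER_CUBIC))
for d in nets.masks_of(p,"done_coaster")[:4]:
    w=W[d["pixels"]];w=w[~np.isnan(w[:,0])];print(d["conf"],np.percentile(w,[2,50,98],0).round(3))
E
```

```text
0.76 [[0.551 0.003 0.002]
 [0.59  0.035 0.011]
 [0.631 0.081 0.02 ]]
0.41 [[0.408 0.084 0.038]
 [0.429 0.135 0.076]
 [0.451 0.239 0.127]]
```

View pics/c7.png

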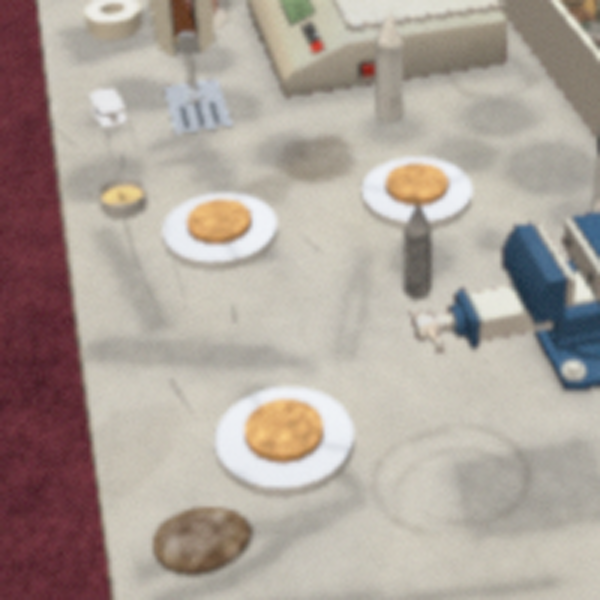

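Both coasters now lie cork up, at (220,228) and (285,437) in the crop, and all the bystanders are in place. I take the spatula back.

>>> drive_tool([
  [-0.4,0.1,-0.1,0],
  [-0.8,0.1,0,0],
  [-0.8,0.1,0,0],
  [-0.8,0.1,0,0],
  [-0.8,0.1,0,0],
  [-0.8,0.1,0,0],
  [-0.8,0.1,0,0],
  [-0.8,0.1,0,0],
  [-0.8,0.1,0,0],
  [-0.8,0.1,0,0],
  [-0.8,0.1,0,0],
  [-0.8,0.1,0,0],
  [-0.6,0,0,0],
  [-0.2,0,0,0],
  [0,0,0,0],
])

```text
time: 21.62
tool_pos: [0.4927, -0.3297, 0.1047]
tool_rot: [-0.001, 0.707, 0.708, 0.0]
contact_force: [-0.0, 0.7, -2.3]
gripper_width: 0.187
grasp_force: 54.7
```

>>> drive_tool([
  [0,0,0,-0.028],
  [0,0,0,-0.028],
  [0,0,0,-0.028],
  [0,0,0,-0.028],
  [0,0,0,-0.028],
  [0,0,0,-0.028],
  [0,0,0,-0.028],
  [0,0,0,-0.028],
  [0,0,0,-0.0285],
  [0,0,0,0],
  [0,0,0,0],
])

```text
time: 23.0
tool_pos: [0.493, -0.329, 0.1051]
tool_rot: [-0.0, -0.008, 1.0, 0.0]
contact_force: [0.3, 0.0, -2.0]
gripper_width: 0.186
grasp_force: 54.7
```

```bash
python3 look.py 8
```

```text
[ 0.493  -0.329   0.1051] [-1.0e-04 -7.8e-03  1.0e+00  2.0e-04] [ 0.3  0.  -2. ] 23.0
top 324 blade min [ 0.5119 -0.3477  0.0747] max [ 0.5792 -0.3049  0.0838] medz 0.07911873435656523
plane slope dz/dx,dz/dy,z [0.0105 0.0242 0.0792]
rect ((544.3572998046875, -326.4273986816406), (46.349647521972656, 70.83160400390625), 89.2994613647461)
side 713 blade min [ 0.505  -0.3523  0.0785] max [ 0.577  -0.3192  0.0868] medz 0.08048614368981452
plane slope dz/dx,dz/dy,z [-0.0213  0.0397  0.0809]
rect ((541.000244140625, -335.54754638671875), (75.34800720214844, 35.674076080322266), 0.981026828289032)
```

>>> drive_tool([
  [0,-0.044,0.4,0],
  [0,0,0.5,0],
  [0,0,0.35,0],
  [0,0,0.2,0],
  [0,0,0.08,0],
  [0,0,0.02,0],
  [0,0,0,0],
])

```text
time: 24.08
tool_pos: [0.4933, -0.3325, 0.0282]
tool_rot: [0.0, -0.009, 1.0, -0.0]
contact_force: [0.5, 0.3, -1.2]
gripper_width: 0.192
grasp_force: 54.7
```

>>> drive_tool([
  [0,0.02,0.01,0],
  [0,0,0.008,0],
  [0,0,0,0],
  [0,0,0,0],
])

```text
time: 24.58
tool_pos: [0.4931, -0.3313, 0.0273]
tool_rot: [0.0, -0.009, 1.0, -0.0]
contact_force: [-1.7, 1.9, 6.6]
gripper_width: 0.188
grasp_force: 54.7
```

Touching the table (6.6 N). I release to 60 mm and go straight up.

>>> drive_tool([
  [0,0,0,0],
  [0,0,0,0],
  [0,0,0,0],
  [0,0,0,0],
  [0,0,0,0],
], fingers=55)

```text
time: 25.2
tool_pos: [0.493, -0.3312, 0.0266]
tool_rot: [-0.0, -0.009, 1.0, 0.0]
contact_force: [0.8, 0.1, -0.6]
gripper_width: 0.587
grasp_force: 0.0
```

>>> drive_tool([
  [0,0,-0.2,0],
  [0,0,-0.5,0],
  [0,0,-0.8,0],
  [0,0,-0.8,0],
  [0,0,-0.8,0],
  [0.8,0,-0.5,0],
  [0.8,0,0,0],
  [0,0,0,0],
  [0,0,0,0],
])

```text
time: 26.32
tool_pos: [0.4134, -0.3329, 0.2073]
tool_rot: [0.001, -0.009, 1.0, -0.0]
contact_force: [1.1, -0.0, -0.8]
gripper_width: 0.59
grasp_force: 0.0
```

```bash
python3 - <<'E'
from h import *
print(env.get_obs()["time"])
p=cams.read_camera("side");W=world(p)
cv2.imwrite("pics/s9.png",cv2.resize(p["color"][150:410,200:460],(600,600),interpolation=cv2.INTER_CUBIC))
for t in("spatula","tower_grey","tower_clear","palm_stone","candle","gift_box","loupe","chip_jar"):
    for d in nets.masks_of(p,t)[:1]:
        w=W[d["pixels"]];w=w[~np.isnan(w[:,0])];print(t,d["extent"],np.percentile(w,[2,50,98],0).round(3).tolist())
E
```

```text
26.325
spatula [311.6, 360.9, 82.2, 31.3] [[0.44, -0.353, 0.0], [0.516, -0.335, 0.004], [0.575, -0.31, 0.054]]
tower_grey [334.8, 259.9, 6.2, 31.4] [[0.549, -0.08, 0.001], [0.557, -0.076, 0.036], [0.569, -0.069, 0.074]]
tower_clear [323.7, 198.3, 6.6, 31.5] [[0.594, 0.161, 0.004], [0.602, 0.168, 0.046], [0.614, 0.182, 0.093]]
palm_stone [252.8, 354.5, 25.5, 27.7] [[0.34, -0.29, 0.007], [0.366, -0.277, 0.021], [0.392, -0.256, 0.028]]
candle [234.2, 249.6, 14.7, 12.7] [[0.344, 0.083, 0.001], [0.359, 0.104, 0.009], [0.376, 0.122, 0.016]]
gift_box [410.6, 322.8, 25.5, 32.9] [[0.637, -0.308, 0.001], [0.66, -0.289, 0.029], [0.687, -0.257, 0.032]]
loupe [228.9, 219.0, 11.6, 15.6] [[0.348, 0.227, 0.0], [0.361, 0.244, 0.015], [0.373, 0.28, 0.019]]
chip_jar [397.9, 232.7, 16.4, 33.6] [[0.72, -0.044, 0.007], [0.736, -0.035, 0.051], [0.76, -0.005, 0.076]]
```

View pics/s9.png

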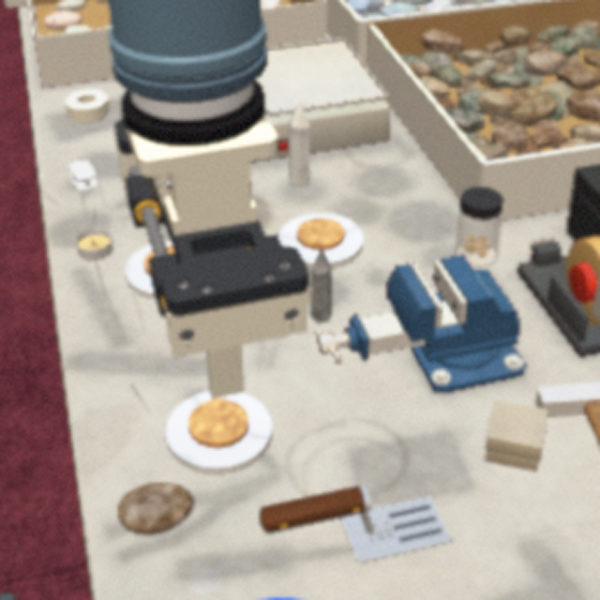

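The spatula is back at (355,525), matching its starting place. Both coasters are cork up and the bystanders have not moved.

```bash
python3 -c "
from station import job
print(job.hand_in())"
```

```text
the job is handed in; nothing more can be done
None
```

I flipped both coasters with the spatula so they lie flat, cork side up, about 100 mm from where they stood. The spatula is back where I found it and released, the other things I checked afterwards had not moved, and I handed the job in at about 27 s of the 67 s allowed.

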